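# Add twenty minutes on the water bath's click-stop timer

### The arm

A 7-joint arm with a two-finger parallel gripper is mounted at the origin on the work surface. World frame = base frame: x ahead of the robot, y to its left, z up, the work surface at z = 0. Lengths are in mm, angles in rad, forces in N, time in s.
With the tool pointing down it reaches from about 425 to 800 mm from the base axis. Payload 8.3 kg.
Tool frame: the origin (TCP) lies at the very end of the fingers, on their centre line; the grasp point (between the pads) lies 19 mm behind it (ctrl.hold_point_z is the distance from the TCP to the grasp point, in mm); z points along the fingers, y is the direction in which the jaws open and shut (so a half turn about z gives the same grasp; the last joint's range is limited). The gripper opens to 85 mm and grips with 20 to 120 N. Pads are 22 mm wide; open, the fingers measure 114 mm over their backs; the gripper's body (76 mm by 85 mm) begins 54 mm behind the grasp point. The pads swing forward as they close: fully open they stand 13 mm farther back than shut.
Start: joints at [-1.185, 0.383, 0.016, 1.37, -0.006, 1.388, -0.046], TCP at [271.126, 563.111, 231.279] pointing down, gripper open.
Joint ranges: [-2.95, 2.95], [-0.25, 2.06], [-1.52, 1.56], [0.18, 2.33], [-1.44, 4.58], [0.02, 2.06], [-3.01, 3.01]. Speed limits (rad/s): [2.39, 2.39, 3.01, 3.01, 3.14, 3.14, 3.14].

### API

Orientations are given as a unit quaternion [w, x, y, z].
In Python, from bench import ctrl gives the robot as it stands.
- The arm moves only by the tool servo_tool, never from a script. Its arguments are lists of equal length, an entry for each row: "grip": the opening in per cent of the stroke, from 0 (shut) to 100 (fully open); "travel": the shift along the world's x, y, z in mm, a list of three; "rotation": the turn, a rotation vector about the world's x, y, z in degrees, a list of three. A call has 1 to 12 rows; each row shifts and turns the pose as measured when the row begins; what a row does not reach is not made up. A row lasts 1/10 s, in which the tool goes at most 50 mm and 8.59 degrees, less where a joint would pass 70% of its speed; a pose out of reach is approached as far as the arm can. A call with a gripper value outside its range is refused whole. The fingers move at their own pace and stop on an object; the grip force is fixed at half the most. Time passes only in rows, so rows that do not move let the fingers close. It gives the time, the measured TCP pose, the force and the opening at its end, in the units of the state.
- ctrl.state(): the state, without advancing time (a new reading comes with each control period).
- ctrl.camera(name): name is "scene" or "top" or "wrist"; returns a dict with "color" (384x512x3 uint8, red, green, blue), "fx", "fy", "cx", "cy" (pixels), "extrinsics" (4x4, takes a point from camera to world coordinates). Camera axes: x right, y down, z forward; pixel columns grow to the right and rows downward; lengths in mm; the calibration is good to about 2 mm. The wrist camera is an equidistant fisheye: a pixel r from the principal point sees the ray r / f radians off the axis. A picture is of the moment at which its call begins. There is no depth.
- ctrl.hand_in(): hands the job in, once; it reports no verdict.
The state is a dict: "clock": time; "q": joint angles; "joint_velocities": joint speeds; "tau": joint torques, N m; "eef_pos": TCP position; "eef_rot": TCP orientation; "contact_force": force on the tool from outside, world axes, zero at the start; "ft_torque": the same for the moment, N m; "width": opening from 0.0 (shut) to 1.0 (fully open).
Only numpy, scipy, OpenCV 4.12 (cv2) and the standard library are available. Lean on these libraries where they do the work, as an engineer would, in place of code of your own. Each camera call takes 0.05 s, during which the arm holds its last target. There are 200 camera calls.

### The job

Add twenty minutes to the water bath's timer: with a fingertip pushed against its orange fin, turn the black dial clockwise (seen from above) by exactly four clicks from where it stands, then press the green start button fully in and let go. Push the dial only, do not pinch its fin, do not press start before the dial is set, and leave the glassware and the other loose things where they stand.

Things in the scene. Friction and masses are not known exactly. Their poses are not given: they have to be found in the camera images.
- bath: White water bath, fixed to the bench, 340 mm deep (x), 360 mm wide (y). Origin on the bench surface; its x axis points away from the operator. Its front part, x from -160 to -20 mm, is a flat control deck 100 mm high; behind it, x from -20 to 180 mm, is the tank, 144 mm high with a steel lid, and a small lid knob at x = 80 mm, y = 0 reaching 168 mm.
- timer_base: Fixed grey round bezel of the timer, 108 mm across and 6 mm high, on the deck. Origin on the dial's vertical turning axis at deck height (100 mm above the bench). It may be turned any way within about 1 rad, and does not turn with the dial. 15 white ticks, one per click.
- dial (a joint): Black disc dial, 88 mm across, flat top 120 mm above the bench. Rad, 0 at the start, growing clockwise seen from above, from 3 clicks back to 9 on. Click stop every 24 degrees (0.4189 rad, 15 a turn): past halfway it snaps to the next stop by itself, before halfway it springs back when let go. A click takes about 0.08 N m, 2.5 N at the fin.
- fin_mid (a point): Top of the orange fin, on its centre line, 32 mm from the dial's axis. The fin stands on the dial and turns with it: a radial upright plate, 14 mm thick, from 10 to 44 mm out from the axis, its top 142 mm above the bench, 22 mm above the disc. A white line runs along its top. The dial's axis to this point is the way the fin points.
- fin_lead: The leading flank (clockwise side) of the orange fin: one half of its thickness, 7 mm. Origin on the dial's axis, 108 mm above the bench.
- fin_trail: The trailing flank (counter-clockwise side) of the orange fin, the one to push against for turning clockwise: the other 7 mm of its thickness. Origin on the dial's axis, 108 mm above the bench. Pressing on both flanks at once is pinching.
- start_top (a point): Centre of the top face of the green start button, 32 mm across, in a grey housing on the deck; pressed straight down.
- start (a joint): Travel of the start button in m: 0 out, 0.006 fully in. Sprung, about 5 N to push fully in.
- vial: Small amber capped vial, 24 mm across, 45 mm high, standing loose on the deck between dial and button. Origin at the centre of its underside.
- flask_small: Clear conical flask, 64 mm across its base, 110 mm high, loose on the bench at the right of the bath. Origin under its base.
- flask_big: Green-tinted conical flask, 84 mm across its base, 150 mm high, loose on the bench at the right. Origin under its base.
- reagent: Amber reagent bottle, 64 mm across, 150 mm high, loose on the bench in front of the bath's left. Origin under its base.
- beaker: Glass beaker, 72 mm across, 90 mm high, loose on the bench at the left. Origin under its base.
- tube_rack: Dark wooden test-tube rack with capped tubes, 50 by 200 mm, 109 mm high, loose on the bench at the left of the tank. Origin under its centre.
- spatula: Thin steel micro-spatula, 130 mm long, lying loose on the tank's lid right of the lid knob. Origin under its middle.

How it is judged (in metres and radians):
On the way, in this order (a step that is already met when the one before it is completed fails the run):
1. the dial rests on the fourth click clockwise from the start (value of joint dial between 1.5255 and 1.8255 rad and velocity of joint dial between -0.3 and 0.3 rad/s), for 0.3 s.
2. the start button is pressed fully in with the dial on the fourth click (value of joint dial between 1.5255 and 1.8255 rad and value of joint start above 0.0045 m), for 0.04 s.
At the end, for the whole second after the job is handed in: The dial rests on the fourth click clockwise of its start (within 0.15 rad of 1.676 rad), the start button has been pressed and is back out (under 1.5 mm in), and every loose thing is within 20 mm of its starting place (value of joint dial between 1.5255 and 1.8255 rad and value of joint start below 0.0015 m and velocity of joint dial between -0.1 and 0.1 rad/s and distance of each of vial, flask_small, flask_big, reagent, beaker, tube_rack, spatula from where it was at the start of the episode below 0.02 m); the robot touches nothing.
It fails at once if the start button is pressed in while the dial is not on the fourth click (value of joint start above 0.003 m and not (value of joint dial between 1.5255 and 1.8255 rad)).
It fails at once if the fin is pinched: pressed on both flanks at once by the fingers (contact force between the fingers and fin_lead above 3 N and contact force between the fingers and fin_trail above 3 N).
It fails at once if a loose thing is shifted by more than 20 mm, or lifted (distance of any of vial, flask_small, flask_big, reagent, beaker, tube_rack, spatula from where it was at the start of the episode above 0.02 m).
It fails at once if a standing vessel is tipped (angle between any of vial, flask_small, flask_big, reagent, beaker, tube_rack's own z axis and vertical above 0.35 rad).
It also fails if it takes over 54 s, if anything falls off the work surface, if the arm or the gripper's body presses on something with over 40 N, if the wrist force passes 120 N, or if a joint passes its speed limit or range.

## Working session

There is one attempt and no reset: what is moved stays moved. The work goes in short steps, Python scripts to look and compute and a tool call to move; the robot and the scene stay as the last step left them, time stands still between calls to the robot, and variables do not carry over. Pictures are saved under pics/ and viewed, about 8 in all and at most 12, crops included, and the job is handed in when it is done.

Besides the shell and the picture viewer there is one more tool, called after "Emit:" as name(argument=value, ...) on one line, values as JSON. servo_tool: Moves the arm, as the interface text tells. Its arguments: {"type":"object","properties":{"grip":{"type":"array","items":{"type":"number"}},"travel":{"type":"array","items":{"type":"array","items":{"type":"number"}}},"rotation":{"type":"array","items":{"type":"array","items":{"type":"number"}}}},"required":["grip","travel","rotation"]}

```bash
mkdir -p pics; cat > h.py <<'E'
import cv2,numpy as np
from bench import ctrl
def snap(n,f):
    c=ctrl.camera(n); im=cv2.cvtColor(c["color"],cv2.COLOR_RGB2BGR); cv2.imwrite("pics/"+f,im); return c,im
def ray(c,u,v,z):
    d=np.array([(u-c["cx"])/c["fx"],(v-c["cy"])/c["fy"],1]); E=np.array(c["extrinsics"]); d=E[:3,:3]@d; o=E[:3,3]
    return o+d*(z-o[2])/d[2]
def cents(im,lo,hi,amin=15):
    m=cv2.inRange(cv2.cvtColor(im,cv2.COLOR_BGR2HSV),lo,hi)
    n,l,s,ce=cv2.connectedComponentsWithStats(m)
    return [(ce[i].round(1),s[i]) for i in range(1,n) if s[i,4]>=amin],m,l
E
python3 - <<'E'
from h import *
out=[]
for n in("top","scene"):
    c,im=snap(n,n+"0.png"); out.append(im)
    print(n,c["fx"],np.round(c["extrinsics"],3).tolist())
    for k,lo,hi in(("orange",(5,150,120),(18,255,255)),("green",(45,100,60),(85,255,255))):
        for ce,s in cents(im,lo,hi)[0]: print(k,ce,s,ray(c,*ce,142 if k=="orange" else 115).round(1))
E
```

```text
top 408.95124897790976 [[-0.022, -0.995, 0.096, 456.527], [-0.999, 0.02, -0.027, 27.771], [0.025, -0.097, -0.995, 1090.305], [0.0, 0.0, 0.0, 1.0]]
orange [203.8 204.6] [200 198   8  15  62] [513.  129.9 142. ]
orange [168.7 264.8] [166 263   6   5  16] [377.4 210.8 142. ]
orange [161.1 270.4] [154 267  13   7  39] [365.3 228.  142. ]
green [333.2 139.5] [316 121  35  36 873] [ 666.8 -182.9  115. ]
green [283.5 184.5] [278 179  12  12 121] [559.  -58.5 115. ]
scene 386.5819199827136 [[-0.237, 0.708, -0.665, 1164.299], [0.971, 0.159, -0.176, 173.833], [-0.019, -0.688, -0.726, 781.783], [0.0, 0.0, 0.0, 1.0]]
orange [302.4 183.8] [301 180   5   8  25] [532.  130.5 142. ]
green [220.8 186.2] [215 182  12  10  92] [556.1 -61.  115. ]
green [146.3 232. ] [ 133  201   32   59 1072] [ 724.3 -179.2  115. ]
```

```bash
python3 -c "
import cv2,numpy as np
a=cv2.imread('pics/top0.png');cv2.imwrite('pics/top0b.png',cv2.resize(a,(800,600),interpolation=cv2.INTER_CUBIC))"
```

```text
(no output)
```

View pics/top0b.png

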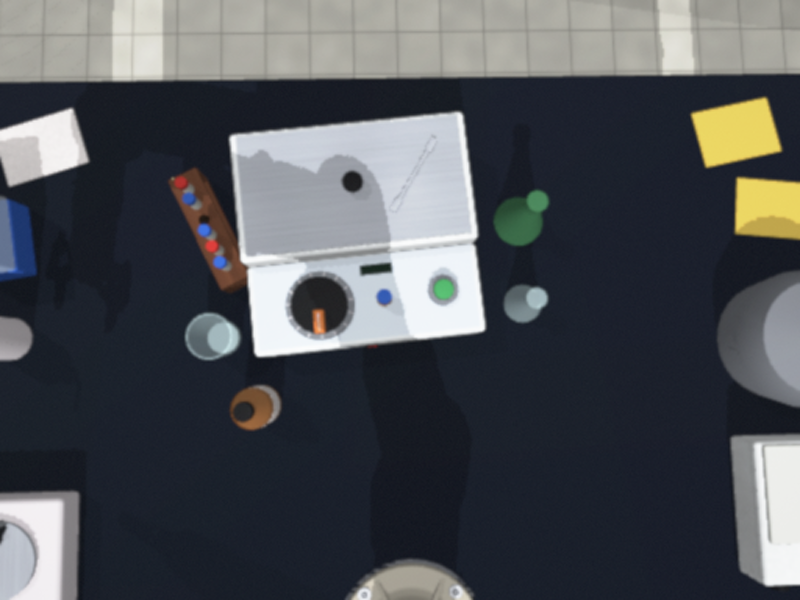

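View pics/scene0.png

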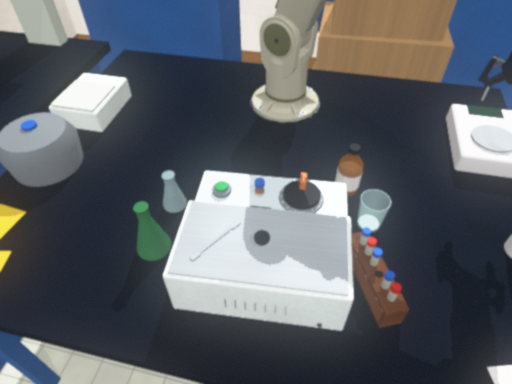

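The top view shows the bath slightly rotated. In the enlarged picture the dial is at about (320,305) with its orange fin toward the operator (318,320), the blue-capped vial is at (384,297) and the green button at (443,289). The scene view agrees.

```bash
cat >> h.py <<'E'
def tri(c1,p1,c2,p2):
    A=[];b=[]
    for c,p in((c1,p1),(c2,p2)):
        E=np.array(c["extrinsics"]);d=E[:3,:3]@np.array([(p[0]-c["cx"])/c["fx"],(p[1]-c["cy"])/c["fy"],1]);d/=np.linalg.norm(d)
        P=np.eye(3)-np.outer(d,d);A.append(P);b.append(P@E[:3,3])
    return np.linalg.solve(sum(A),sum(b))
E
python3 - <<'E'
from h import *
s=ctrl.state();print({k:np.round(v,3).tolist() for k,v in s.items()})
c1,a=snap("top","top1.png");c2,b=snap("scene","scene1.png")
cw,w=snap("wrist","wrist1.png");print(np.round(cw["extrinsics"],2).tolist(),cw["fx"])
print("btn",tri(c1,(283.5,184.5),c2,(220.8,186.2)).round(1))
for c,im,p in((c1,a,(204,195)),(c2,b,(300,194))):
    m=cv2.inRange(im,(0,0,0),(65,65,65)); M=np.zeros_like(m); cv2.circle(M,p,24,255,-1); m&=M
    o=cents(im,(5,120,90),(20,255,255),5)[1]&M
    hull=cv2.convexHull(cv2.findNonZero(m|o) if im is a else cv2.findNonZero(m))
    pts=np.array([ray(c,*q[0],120)[:2] for q in hull],np.float32)
    print("dial",cv2.minEnclosingCircle(pts),cv2.fitEllipse(pts))
    op=cv2.findNonZero(o)[:,0]; r=np.array([ray(c,*q,142)[:2] for q in op]); print("fin",r.mean(0).round(1),r.min(0).round(1),r.max(0).round(1))
    bl=[(ce,s_[4],ray(c,*ce,145).round(1)) for ce,s_ in cents(im,(105,120,80),(125,255,255),10)[0]]; print("blue",bl)
crop=lambda im,x,y:cv2.resize(im[y-40:y+40,x-50:x+50],(500,400),interpolation=cv2.INTER_CUBIC)
v=np.hstack([cv2.resize(crop(a,225,195),(400,320)),cv2.resize(crop(b,285,195),(400,320))]); 
cv2.imwrite("pics/v1.png",v)
E
```

```text
{'clock': 0.1, 'q': [-1.185, 0.384, 0.016, 1.371, -0.006, 1.388, -0.047], 'joint_velocities': [-0.001, -0.001, -0.0, -0.003, -0.0, 0.002, 0.001], 'tau': [0.003, -62.913, 0.847, -37.276, 0.017, 0.01, 0.0], 'eef_pos': [270.952, 562.7, 230.367], 'eef_rot': [-0.0, 0.223, 0.975, -0.001], 'contact_force': [0.14, -0.245, 0.021], 'ft_torque': [-0.012, -0.036, -0.02], 'width': 1.003}
[[0.43, 0.87, 0.23, 212.56], [0.9, -0.42, -0.11, 591.63], [-0.0, 0.26, -0.97, 373.6], [0.0, 0.0, 0.0, 1.0]] 297.3186396354542
btn [558.9 -59.1 118.1]
dial ((537.6911010742188, 131.61221313476562), 42.622310638427734) ((538.2137451171875, 131.49183654785156), (82.84568786621094, 84.41108703613281), 125.93937683105469)
fin [511.8 130.2] [495.7 120.3] [528.4 138.8]
blue [(array([120.6, 126.8]), np.int32(45), array([698.8, 321.8, 145. ])), (array([ 12.7, 154.7]), np.int32(672), array([637.1, 567.9, 145. ])), (array([130.5, 146.8]), np.int32(51), array([651. , 298.4, 145. ])), (array([140.5, 167.4]), np.int32(49), array([602.1, 275. , 145. ])), (array([245.5, 189.5]), np.int32(58), array([545.9,  32.8, 145. ]))]Traceback (most recent call last):
  File "<stdin>", line 9, in <module>
cv2.error: OpenCV(4.12.0) /io/opencv/modules/imgproc/src/convhull.cpp:143: error: (-215:Assertion failed) total >= 0 && (depth == CV_32F || depth == CV_32S) in function 'convexHull'
```

View pics/wrist1.png

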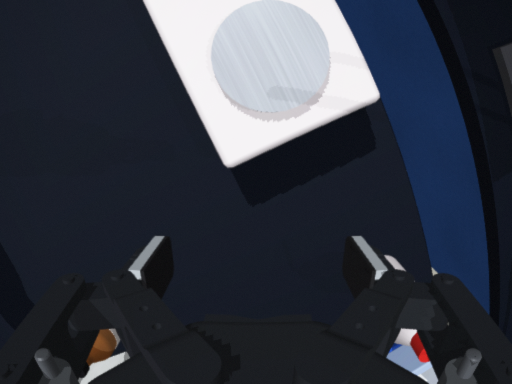

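Emit:
servo_tool(grip=[0,0,0,0,0,0,0,0,0,0,0,0], travel=[[20,-38,2],[20,-38,2],[20,-38,2],[20,-38,2],[20,-38,2],[20,-38,2],[20,-38,2],[20,-38,2],[20,-38,2],[20,-38,2],[20,-38,2],[20,-38,2]], rotation=[[0,0,-5.3],[0,0,-5.3],[0,0,-5.3],[0,0,-5.3],[0,0,-5.3],[0,0,-5.3],[0,0,-5.3],[0,0,-5.3],[0,0,-5.3],[0,0,-5.3],[0,0,-5.3],[0,0,-5.3]])

```text
clock: 1.45
eef_pos: [509.9, 93.7, 253.9]
eef_rot: [-0.003, 0.713, 0.701, 0.002]
contact_force: [0.4, 0.6, -0.5]
width: -0.002
```

```bash
cat >> h.py <<'E'
def wray(c,u,v,z):
    x,y=u-c["cx"],v-c["cy"]; r=np.hypot(x,y); t=r/c["fx"]; d=np.array([np.sin(t)*x/r,np.sin(t)*y/r,np.cos(t)])
    E=np.array(c["extrinsics"]); d=E[:3,:3]@d; o=E[:3,3]; return o+d*(z-o[2])/d[2]
E
python3 - <<'E'
from h import *
s=ctrl.state();print(s["clock"],s["eef_pos"],s["eef_rot"],s["width"])
c,im=snap("wrist","wrist2.png")
for ce,st in cents(im,(3,120,90),(20,255,255),60)[0]: print("or",ce,st,wray(c,*ce,142).round(1))
for ce,st in cents(im,(45,100,60),(85,255,255),60)[0]: print("gr",ce,st,wray(c,*ce,118).round(1))
E
```

```text
1.45 [509.94590759  93.73254318 253.89958998] [-0.00272008  0.71311744  0.70103709  0.00176461] -0.0023823686257059495
or [331.5  17.8] [310   0  56  36 913] [577.4 249.4 142. ]
or [420.4   1.8] [406   0  27   7  95] [670.4 280.2 142. ]
or [140.5  52.5] [ 111   24   53   56 1721] [407.6 223.7 142. ]
or [257.9 149.7] [238 140  41  21 632] [510.8 130.6 142. ]
or [292.1 235.2] [284 232  19   9  91] [541.3  51.  142. ]
or [505.  312.9] [495 286  17  47 333] [875.7 -98.9 142. ]
or [476.7 372.8] [467 360  19  24 198] [ 876.9 -230.1  142. ]
```

View pics/wrist2.png

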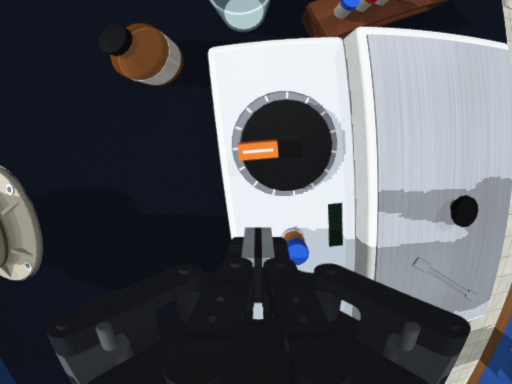

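Wrist view: the dial is at about (287,143) and the fin's white line runs roughly from (243,152) to (276,150), so it points toward the operator. The vial is at (296,248), near the shut fingertips in the picture, and the spatula is on the lid.

```bash
cat >> h.py <<'E'
def dial(c,im,ctr,R=70):
    M=np.zeros(im.shape[:2],np.uint8); cv2.circle(M,ctr,R,255,-1)
    hsv=cv2.cvtColor(im,cv2.COLOR_BGR2HSV)
    o=cv2.inRange(hsv,(3,120,90),(20,255,255))&M
    o=cv2.morphologyEx(o,cv2.MORPH_CLOSE,np.ones((5,5)))
    d=cv2.inRange(im,(0,0,0),(60,60,60))&M
    n,l,s,_=cv2.connectedComponentsWithStats(d|o); 
    i=1+np.argmax(s[1:,4]); h=cv2.convexHull(cv2.findNonZero((l==i).astype(np.uint8)))
    p=np.array([wray(c,*q[0],120)[:2] for q in h],np.float32)
    w=cv2.inRange(hsv,(0,0,180),(180,90,255))&cv2.erode(cv2.morphologyEx(o,cv2.MORPH_CLOSE,np.ones((9,9))),np.ones((3,3)))
    lp=np.array([wray(c,*q[0],142)[:2] for q in cv2.findNonZero(w)],np.float32)
    vx,vy,x0,y0=cv2.fitLine(lp,cv2.DIST_L2,0,.01,.01).ravel(); e=cv2.fitEllipse(p)
    a=np.array(e[0]); v=np.array([x0,y0])-a; ang=np.degrees(np.arctan2(vy,vx))
    print("dial",np.round(e[0],1),np.round(e[1],1),"line mid",x0.round(1),y0.round(1),"line ang",ang.round(1),"axis->mid ang",np.degrees(np.arctan2(v[1],v[0])).round(1),"r",np.hypot(*v).round(1),len(lp))
E
python3 - <<'E'
from h import *
c,im=snap("wrist","wrist3.png"); dial(c,im,(287,143),56)
E
```

```text
dial [537.  131.8] [85.5 87.9] line mid 510.9 130.0 line ang 3.6 axis->mid ang -176.1 r 26.2 89
```

Emit:
servo_tool(grip=[0,0,0,0,0,0], travel=[[-1,1,-25],[-1,1,-25],[0,1,-25],[0,1,-25],[0,1,-20],[0,0,0]], rotation=[[0,0,1.2],[0,0,1.2],[0,0,1.2],[0,0,1.2],[0,0,0],[0,0,0]])

```text
clock: 2.15
eef_pos: [509.4, 92.9, 131.2]
eef_rot: [-0.001, 0.686, 0.728, 0.003]
contact_force: [-0.8, -0.1, 0.1]
width: -0.002
```

```bash
cat > plan.py <<'E'
import sys; from h import *
A=np.array([537.3,131.7]);f0=183.8
def pose():
    s=ctrl.state();w,x,y,z=s["eef_rot"];ax=np.array([1-2*(y*y+z*z),2*(x*y+w*z)]);yaw=np.degrees(np.arctan2(ax[1],ax[0]))
    p=s["eef_pos"];d=p[:2]-A
    r=np.hypot(*d);ang=np.degrees(np.arctan2(d[1],d[0]))%360
    th=f0-(ang-np.degrees(np.arcsin(18/r)))   # fin turn at which the finger just touches
    print("t",s["clock"],p.round(1),"yaw",yaw.round(1),"turn-equivalent",th.round(1),"r",r.round(1),"F",np.round(s["contact_force"],1))
    return p,yaw
def target(th):
    a=np.radians(f0-th);u=np.array([np.cos(a),np.sin(a)]);n=np.array([-u[1],u[0]]);return A+32*u+18*n, f0-90-th
p,yaw=pose(); last=p[:2];ly=yaw
for th in map(float,sys.argv[1:]):
    q,y=target(th);print(th,(q-last).round(1),round(y-ly,1));last=q;ly=y
E
python3 plan.py 0 8 16 24 32 40 48 56 64 72 80 86 91
```

```text
t 2.15 [509.4  92.9 131.2] yaw 93.4 turn-equivalent -28.3 r 47.7 F [-0.8 -0.1  0.1]
0.0 [-2.9 18.7] 0.4
8.0 [-2.5  4.5] -8.0
16.0 [-1.8  4.8] -8.0
24.0 [-1.2  5. ] -8.0
32.0 [-0.5  5.1] -8.0
40.0 [0.3 5.1] -8.0
48.0 [1. 5.] -8.0
56.0 [1.7 4.8] -8.0
64.0 [2.3 4.6] -8.0
72.0 [2.9 4.2] -8.0
80.0 [3.5 3.8] -8.0
86.0 [2.9 2.5] -6.0
91.0 [2.6 1.8] -5.0
```

Emit:
servo_tool(grip=[0,0,0,0,0,0,0,0], travel=[[-1,6,-2],[-1,6,-2],[-1,5,-1],[-2,4,0],[-2,4,0],[-2,5,0],[-1,5,0],[-1,5,0]], rotation=[[0,0,0],[0,0,0],[0,0,0],[0,0,-4],[0,0,-8],[0,0,-8],[0,0,-8],[0,0,-8]])

```text
clock: 2.95
eef_pos: [499.7, 134.8, 131.1]
eef_rot: [0.002, 0.882, 0.471, 0.005]
contact_force: [0.1, -1.0, -1.1]
width: -0.002
```

```bash
python3 plan.py 32 40 48 56 64 72 80 86 91
```

```text
t 2.95 [499.7 134.8 131.1] yaw 56.1 turn-equivalent 37.0 r 37.7 F [ 0.1 -1.  -1.1]
32.0 [ 0.8 -3.8] 5.7
40.0 [0.3 5.1] -8.0
48.0 [1. 5.] -8.0
56.0 [1.7 4.8] -8.0
64.0 [2.3 4.6] -8.0
72.0 [2.9 4.2] -8.0
80.0 [3.5 3.8] -8.0
86.0 [2.9 2.5] -6.0
91.0 [2.6 1.8] -5.0
```

Emit:
servo_tool(grip=[0,0,0,0,0,0], travel=[[1,5,-2],[2,5,-2],[3,5,0],[3,4,0],[3,3,0],[0,0,0]], rotation=[[0,0,-8],[0,0,-8],[0,0,-8],[0,0,-8],[0,0,-4],[0,0,0]])

```text
clock: 3.55
eef_pos: [511.5, 160.8, 131.0]
eef_rot: [0.003, 0.987, 0.161, 0.005]
contact_force: [-0.9, -0.3, 0.1]
width: 0.001
```

```bash
python3 plan.py 80 86 91; python3 - <<'E'
from h import *
c,im=snap("top","top4.png"); cv2.imwrite("pics/top4c.png",cv2.resize(im[150:240,150:270],(720,540),interpolation=cv2.INTER_CUBIC))
c,im=snap("wrist","wrist4.png")
E
```

```text
t 3.55 [511.5 160.8 131. ] yaw 18.5 turn-equivalent 79.8 r 38.9 F [-0.9 -0.3  0.1]
80.0 [ 0.7 -2.3] -4.7
86.0 [2.9 2.5] -6.0
91.0 [2.6 1.8] -5.0
```

View pics/wrist4.png

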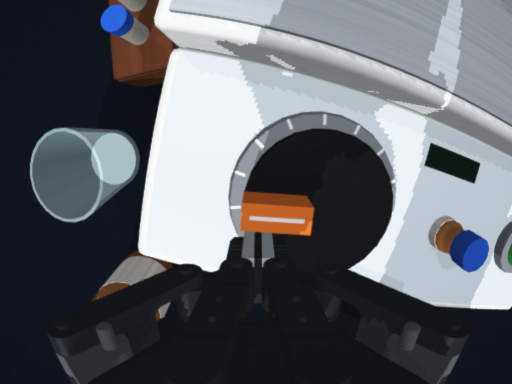

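The finger stands behind the fin, whose white line runs from (250,218) to (305,222). I'll work out how far the dial has turned.

```bash
cat >> h.py <<'E'
def finang(c,im,ctr,R=48,f0=183.8,A=(537.3,131.7)):
    M=np.zeros(im.shape[:2],np.uint8); cv2.circle(M,ctr,R,255,-1); hsv=cv2.cvtColor(im,cv2.COLOR_BGR2HSV)
    o=cv2.inRange(hsv,(3,120,90),(20,255,255))&M; h=cv2.convexHull(cv2.findNonZero(o)); H=np.zeros_like(M); cv2.fillConvexPoly(H,h,255)
    w=cv2.inRange(hsv,(0,0,170),(180,110,255))&cv2.erode(H,np.ones((7,7)))
    lp=np.array([wray(c,*q[0],142)[:2] for q in cv2.findNonZero(w)],np.float32)
    vx,vy,x0,y0=cv2.fitLine(lp,cv2.DIST_L2,0,.01,.01).ravel()
    a=np.degrees(np.arctan2(vy,vx)); v=np.array([x0,y0])-A; b=np.degrees(np.arctan2(v[1],v[0]))
    print("turned by line",(f0-a)%180,"by mid",(f0-b)%360,"mid",x0,y0,len(lp))
E
python3 - <<'E'
from h import *
c,_=snap("wrist","wrist5.png"); finang(c,_,(278,214))
E
```

```text
turned by line 79.312836 by mid 79.5691048512192 mid 530.67474 157.82352 262
```

Emit:
servo_tool(grip=[0,0,0], travel=[[3,2,0],[3,1,0],[0,0,0]], rotation=[[0,0,-6],[0,0,-6],[0,0,0]])

```text
clock: 4.0
eef_pos: [517.0, 164.4, 131.8]
eef_rot: [0.002, 0.998, 0.058, 0.005]
contact_force: [0.1, 0.5, -0.1]
width: -0.003
```

```bash
python3 plan.py; python3 - <<'E'
from h import *
c,_=snap("wrist","wrist6.png"); finang(c,_,(278,214))
E
```

```text
t 4.0 [517.  164.4 131.8] yaw 6.7 turn-equivalent 89.9 r 38.5 F [ 0.1  0.5 -0.1]
turned by line 96.46119 by mid 96.66403175273888 mid 538.65753 158.83519 259
```

Emit:
servo_tool(grip=[0,0,0,0,0,0,0], travel=[[-6,0,0],[-6,0,0],[-4,0,10],[0,0,30],[0,0,40],[0,0,30],[0,0,0]], rotation=[[0,0,0],[0,0,0],[0,0,0],[0,0,0],[0,0,0],[0,0,0],[0,0,0]])

```text
clock: 4.75
eef_pos: [496.7, 162.7, 248.4]
eef_rot: [0.002, 0.998, 0.065, 0.005]
contact_force: [-0.2, 0.2, -0.4]
width: -0.004
```

Emit:
servo_tool(grip=[0,0,0,0,0,0,0,0,0], travel=[[2,-27,0],[2,-27,0],[2,-27,0],[2,-27,0],[2,-27,0],[2,-27,0],[0,-25,0],[0,-20,0],[0,0,0]], rotation=[[0,0,8],[0,0,8],[0,0,8],[0,0,8],[0,0,8],[0,0,8],[0,0,8],[0,0,8],[0,0,0]])

```text
clock: 5.65
eef_pos: [504.2, -51.2, 251.6]
eef_rot: [-0.003, 0.795, 0.607, 0.007]
contact_force: [0.4, -0.2, 0.0]
width: 0.0
```

```bash
python3 plan.py; python3 - <<'E'
from h import *
c,im=snap("wrist","wrist7.png")
for ce,st in cents(im,(45,100,60),(85,255,255),60)[0]: print("gr",ce,st,wray(c,*ce,118).round(1))
for ce,st in cents(im,(3,120,90),(20,255,255),60)[0]: print("or",ce,st[:4],wray(c,*ce,142).round(1))
E
```

```text
t 5.65 [504.2 -51.2 251.6] yaw 74.8 turn-equivalent -70.4 r 185.9 F [ 0.4 -0.2  0. ]
gr [312.3 180.3] [296 164  33  33 831] [557.3 -58.9 118. ]
gr [411.5 247.7] [ 372  210   87   82 3397] [ 654.4 -164.8  118. ]
or [87.1  2.3] [79  0 16  7] [395.  177.3 142. ]
```

View pics/wrist7.png

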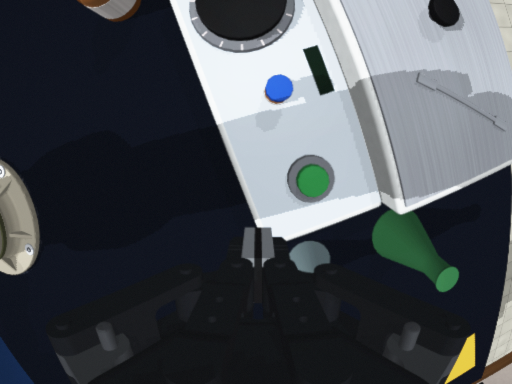

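The button shows at (313,181) and the deck around it is clear. The vial cap at (279,88) is still in place.

Emit:
servo_tool(grip=[0,0,0,0,0,0,0,0], travel=[[27,-4,0],[26,-4,0],[0,0,0],[0,0,-30],[0,0,-30],[0,0,-30],[0,0,-25],[0,0,0]], rotation=[[0,0,0],[0,0,0],[0,0,0],[0,0,0],[0,0,0],[0,0,0],[0,0,0],[0,0,0]])

```text
clock: 6.5
eef_pos: [556.7, -45.7, 133.0]
eef_rot: [-0.006, 0.798, 0.602, 0.009]
contact_force: [0.2, 0.3, -0.7]
width: 0.0
```

```bash
python3 - <<'E'
from h import *
c,im=snap("top","top8.png"); cv2.imwrite("pics/top8c.png",cv2.resize(im[140:240,150:320],(800,470),interpolation=cv2.INTER_CUBIC))
for ce,st in cents(im,(5,150,120),(18,255,255))[0]: print(ce,st[4],ray(c,*ce,142).round(1))
E
```

```text
[193.5 193.7] 61 [538.7 153.5 142. ]
[160.7 270.7] 27 [364.6 228.9 142. ]
```

View pics/top8c.png

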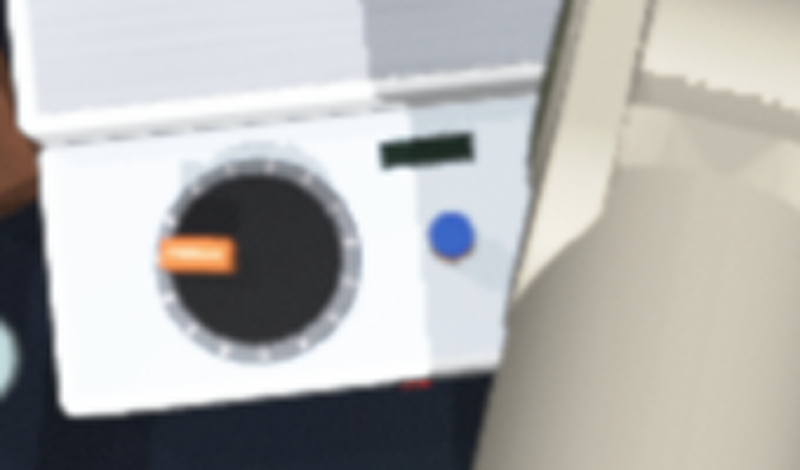

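With the finger off it, the dial's fin stays pointing left at (197,255), on the fourth click. The vial at (452,235) hasn't moved. Next I'll centre over the button.

Emit:
servo_tool(grip=[0,0,0,0], travel=[[1,-8,0],[1,-7,0],[0,0,-6],[0,0,0]], rotation=[[0,0,0],[0,0,0],[0,0,0],[0,0,0]])

```text
clock: 6.95
eef_pos: [562.4, -61.7, 133.8]
eef_rot: [-0.004, 0.799, 0.602, 0.013]
contact_force: [-0.2, -0.3, 0.2]
width: -0.001
```

Emit:
servo_tool(grip=[0,0,0,0,0], travel=[[-1,0,-8],[-1,0,-8],[0,0,-6],[0,0,-6],[0,0,-6]], rotation=[[0,0,0],[0,0,0],[0,0,0],[0,0,0],[0,0,0]])

```text
clock: 7.45
eef_pos: [562.7, -62.3, 114.8]
eef_rot: [-0.005, 0.799, 0.601, 0.019]
contact_force: [-36.1, 5.2, 74.0]
width: 0.001
```

Emit:
servo_tool(grip=[0,0,0], travel=[[0,0,10],[0,0,10],[0,0,5]], rotation=[[0,0,0],[0,0,0],[0,0,0]])

```text
clock: 7.75
eef_pos: [562.6, -62.2, 142.4]
eef_rot: [-0.005, 0.799, 0.601, 0.021]
contact_force: [0.3, -0.0, -0.6]
width: -0.001
```

```bash
python3 plan.py; python3 - <<'E'
from h import *
c,im=snap("scene","scene9.png"); v=cv2.resize(im[130:270,130:330],(800,560),interpolation=cv2.INTER_CUBIC); cv2.imwrite("pics/s9.png",v)
E
```

```text
t 7.75 [562.6 -62.2 142.4] yaw 73.9 turn-equivalent -88.3 r 195.5 F [ 0.3 -0.  -0.6]
```

View pics/s9.png

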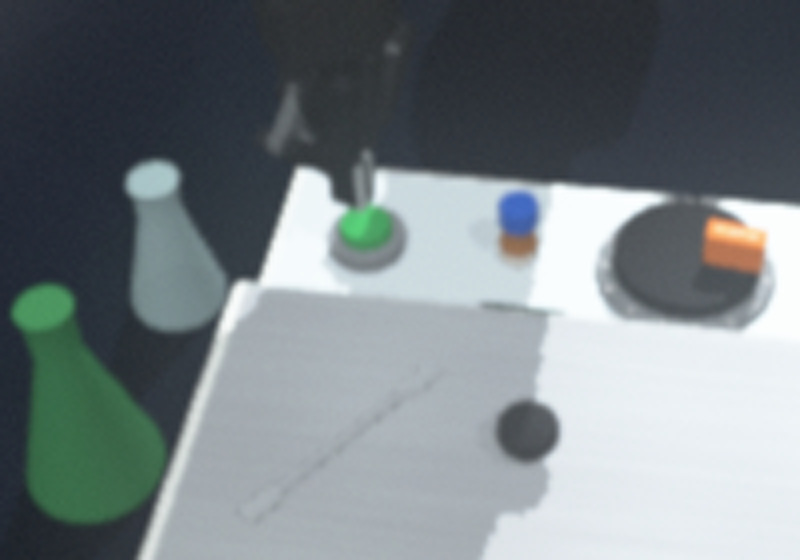

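The finger is clear over the button at (365,225), with the dial and vial unchanged. The first press ended in a hard stop, 5 mm off centre and slightly tilted. I'll centre, straighten and press again in small steps to confirm full travel.

Emit:
servo_tool(grip=[0,0,0,0], travel=[[-5,3,0],[-2,2,-5],[0,0,-8],[0,0,-6]], rotation=[[-1.9,1.6,0],[0,0,0],[0,0,0],[0,0,0]])

```text
clock: 8.2
eef_pos: [554.9, -56.8, 120.0]
eef_rot: [-0.001, 0.799, 0.601, -0.001]
contact_force: [0.5, 1.2, 2.5]
width: -0.003
```

Emit:
servo_tool(grip=[0], travel=[[0,0,-5]], rotation=[[0,0,0]])

```text
clock: 8.3
eef_pos: [555.3, -56.8, 115.1]
eef_rot: [-0.001, 0.799, 0.601, -0.0]
contact_force: [-17.7, 3.3, 61.7]
width: -0.001
```

Emit:
servo_tool(grip=[0], travel=[[0,0,-5]], rotation=[[0,0,0]])

```text
clock: 8.4
eef_pos: [555.6, -56.9, 114.6]
eef_rot: [-0.002, 0.799, 0.601, 0.001]
contact_force: [-36.6, 8.1, 89.2]
width: -0.002
```

The force was 2.5 N at z = 120 and there was a hard stop at about 114.7. That fits the 6 mm travel, and the stop was the same at both positions. Now I'll retract.

Emit:
servo_tool(grip=[0,0,0,0,0,0,0], travel=[[0,0,10],[0,0,20],[0,0,40],[0,0,40],[-20,0,10],[-30,0,0],[0,0,0]], rotation=[[0,0,0],[0,0,0],[0,0,0],[0,0,0],[0,0,0],[0,0,0],[0,0,0]])

```text
clock: 9.1
eef_pos: [503.0, -60.2, 237.1]
eef_rot: [-0.003, 0.801, 0.599, 0.002]
contact_force: [-0.2, 0.4, -0.7]
width: 0.001
```

```bash
python3 - <<'E'
from h import *
c1,a=snap("top","top10.png");c2,b=snap("scene","scene10.png")
for ce,st in cents(a,(5,150,120),(18,255,255))[0]: print("or",ce,ray(c1,*ce,142).round(1))
for ce,st in cents(a,(105,120,80),(125,255,255),10)[0]: print("blue",ce,ray(c1,*ce,145).round(1))
g=[ce for ce,_ in cents(b,(45,100,60),(85,255,255))[0]];print("green scene",g)
cw,w=snap("wrist","wrist10.png")
for ce,st in cents(w,(45,100,60),(85,255,255),60)[0]: print("gr",ce,st,wray(cw,*ce,118).round(1))
d=cv2.absdiff(b,cv2.imread("pics/scene0.png")); cv2.imwrite("pics/f.png",cv2.resize(b,(800,600)))
s=ctrl.state();print(s["clock"],s["eef_pos"].round(1),np.round(s["contact_force"],1))
E
```

```text
or [193.2 193.6] [539.  154.2 142. ]
or [161.9 270.4] [365.2 226.2 142. ]
blue [120.6 126.7] [699.  321.8 145. ]
blue [ 12.7 154.7] [637.1 567.9 145. ]
blue [130.5 146.8] [651.  298.4 145. ]
blue [140.5 167.4] [602.1 275.  145. ]
blue [245.4 189.3] [546.3  33.  145. ]
green scene [array([220.9, 186.5]), array([149.3, 234.3])]
gr [312.8 173.4] [296 157  35  34 934] [557.3 -58.8 118. ]
gr [418.  243.4] [ 377  204   91   86 3709] [ 653.7 -164.5  118. ]
9.25 [505.5 -58.9 236.8] [0.9 0.4 0.4]
```

View pics/f.png

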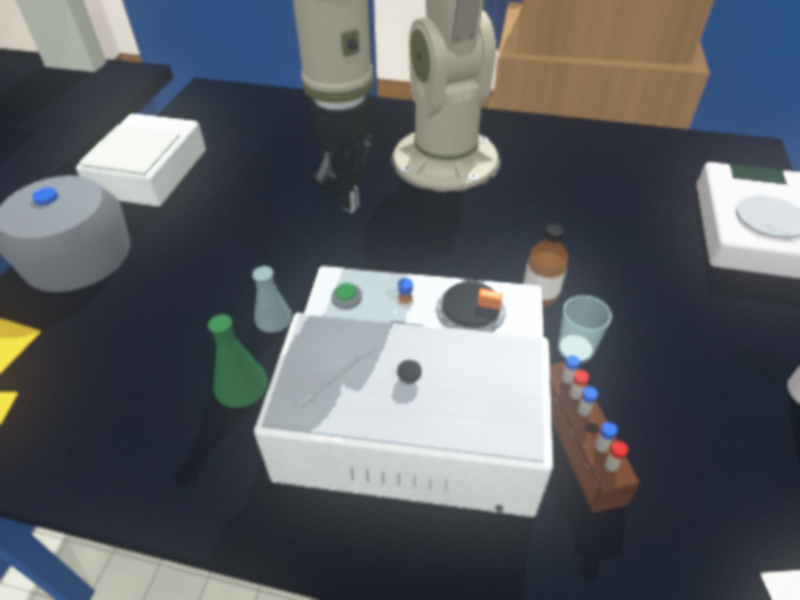

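The arm is clear and everything stands in place. The fin is on the fourth click at (489,298) and the button at (346,292) is out.

```bash
python3 -c "
from bench import ctrl
print(ctrl.hand_in())"
```

```text
the job is handed in; nothing more can be done
None
```

I turned the dial four clicks clockwise with the shut fingertip against the fin's trailing flank, then pressed the start button and let go. The job is handed in at about 9 s of the 54 s; no verdict was reported.

- **Dial:** the wrist camera measured 96.5° against a target of 96°. After I took the finger away and again after pressing, the top view showed the fin still on that stop.
- **Start button:** I pressed it twice, because the first press was about 5 mm off centre and slightly tilted. Both presses came to a hard stop at about z = 115 mm. On the second press, light contact (2.5 N) began at about 120 mm, which fits the 6 mm travel. I read full travel only from these heights and forces, not from the button itself. After I pulled back, the camera showed the button at its starting spot.
- **Forces:** the wrist force peaked at roughly 97 N at the second stop, higher than the job needed but under the 120 N limit. That included an unintended sideways push of 37 N against the stop.
- **Loose things:** the vial and rack caps measured within 1 mm of where they started. The flasks, reagent bottle, beaker and spatula looked unmoved in the final scene picture. I did not measure those, apart from the big flask, which measured the same before and after the press. The arm was touching nothing at hand-in.

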